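# Set the pipe turner to creep and hold its dead-man lever at run

## Robot

A 7-joint arm with a two-finger parallel gripper is mounted at the origin on the work surface. World frame = base frame: x ahead of the robot, y to its left, z up, the work surface at z = 0. Lengths are in m, angles in rad, forces in N, time in s.
With the tool pointing down it reaches from about 0.425 to 0.95 m from the base axis. Payload 16.7 kg.
Tool frame: the origin (TCP) lies at the very end of the fingers, on their centre line; the grasp point (between the pads) lies 19 mm behind it (manip.tcp_to_grasp is the distance from the TCP to the grasp point, in m); z points along the fingers, y is the line along which they close (so a half turn about z gives the same grasp; the last joint's range is limited). The gripper opens to 94 mm and grips with 3 to 60 N. Pads are 16 mm wide; open, the fingers measure 119 mm over their backs; the gripper's body (75 mm by 177 mm) begins 78 mm behind the grasp point.
Start: joints at [1.065, 0.426, 0.074, 1.606, -0.034, 1.111, -0.067], TCP at [0.235, -0.633, 0.205] pointing down, gripper open.
Joint ranges: [-2.85, 2.85], [-0.5, 2.14], [-1.23, 1.37], [0.21, 2.46], [-1.02, 4.16], [0.16, 2.05], [-2.73, 2.73]. Speed limits (rad/s): [1.89, 1.89, 2.39, 2.39, 3.01, 3.01, 3.01].

## Interface

Orientations are given as a unit quaternion [x, y, z, w].
In Python, from station import manip, cams gives the robot as it stands.
- The arm moves only by the tool play_rows, never from a script. Its argument "plan" is a list of rows, each a list of 3 entries, a list of its own where there are three numbers: the closure, from -1 (fully open) to 1 (shut), then the shift along the tool's x, y, z normalised to -1 to 1, where 1 is 300 mm, then the turn about the tool's z normalised to -1 to 1, where 1 is 60 degrees. A call has 1 to 10 rows; each row shifts and turns the commanded pose from where the row before left it, along the tool's axes as they then stand; what a row does not reach is not made up. A row lasts 1/8 s, in which the tool goes at most 62.5 mm and 10.7 degrees, less where a joint would pass 70% of its speed; a pose out of reach is approached as far as the arm can. A call with a number of a shift or a turn outside -1 to 1 is refused whole. A call with a gripper value outside its range is refused whole. The fingers move at their own pace and stop on an object; the grip force is fixed at half the most. Time passes only in rows, so rows that do not move let the fingers close. It gives the time, the measured TCP pose, the force, the opening and the grip force at its end, in the units of the state.
- manip.get_state(): the state, without advancing time (a new reading comes with each control period).
- cams.camera(name): name is "scene" or "side" or "wrist"; returns a dict with "color" (384x512x3 uint8, blue, green, red), "K" (3x3 intrinsics, pixels), "R" (3x3) and "t" (3): a world point X has camera coordinates R X + t; the wrist camera has in their place "hand_eye" (4x4, takes a point from camera to tool coordinates, whose origin is the TCP and whose axes are the flange's). Camera axes: x right, y down, z forward; pixel columns grow to the right and rows downward; lengths in m; the calibration is good to about 2 mm. A picture is of the moment at which its call begins: read the wrist's pose just before it. There is no depth.
- manip.job_done(): hands the job in; it is judged then, once.
The state is a dict: "clock": time; "joint_positions": joint angles; "dq": joint speeds; "effort": joint torques, N m; "tool_pos": TCP position; "tool_rot": TCP orientation; "force": force on the tool from outside, world axes, zero at the start; "ft_torque": the same for the moment, N m; "width": finger opening in m; "gripper_force": force on a finger pad.
Only numpy, scipy, OpenCV 4.12 (cv2) and the standard library are available. Lean on these libraries where they do the work, as an engineer would, in place of code of your own. Each camera call takes 0.05 s, during which the arm holds its last target. There are 200 camera calls.

## Task

Get the blowpipe turner creeping: first turn the speed dial (the bar-shaped grip on the flat control box) fully anticlockwise, seen from above, to its end stop. Only then press the raised dead-man lever of the other unit down until it is level, its run position halfway down - never to the bottom, which trips the machine - and keep it there: finish while still holding it pressed level. Leave the tools and glassware around where they are.

Things in the scene. Friction and masses are not known exactly. Their poses are not given: they have to be found in the camera images.
- dial_box: Fixed grey control box, 130 x 120 x 50 mm, flat top at 50 mm above the bench, with a scale of white ticks round the dial. Origin on the bench under the dial's axis; the box reaches 53 mm to -x and 77 mm to +x of it and 60 mm to either side. Its x axis runs away from the robot at yaw 0. A steel fuse cap 18 mm across stands 7 mm high on the top, 58 mm along +x and 40 mm along +y; it is no control.
- speed_dial_grip (a point): Point on the dial's vertical axis at the height to grip, 87 mm above the bench. The dial is a black disc (44 mm across, its top 64 mm above the bench) carrying an upright grip bar 42 mm long, 14 mm thick and 32 mm high (62 to 94 mm above the bench) with a short white line on one half of the top. The point turns with the dial: its x axis runs along the bar, the white line lying on its -x side.
- speed_dial (a joint): Dial angle in rad, 0 at the fully anticlockwise end stop (bar along the box's x axis, white line towards the box's -x side), growing clockwise seen from above to 4.71. It starts between 0.7 and 2.0. It has light friction (0.04 N m) and stays where it is left.
- lever_unit: Fixed lever unit: a dark steel base plate 190 x 90 x 12 mm with a grey hinge housing 70 mm wide, 97 mm high, at its +x end. Origin on the bench; the plate reaches 80 mm to -x and 110 mm to +x of it. The lever points to the unit's -x. A thin fixed steel guide bar runs level at the hinge's height (75 mm) beside the lever's root, on the +y side, 29 to 35 mm off the centre line, reaching no farther than 78 mm from the hinge; the lever is level when it lies alongside it.
- lever_hinge (a point): Fixed point on the lever's hinge axis (which runs along the unit's y), 60 mm along the unit's +x from its origin, 75 mm above the bench.
- lever_pad (a point): Centre of the top face of the lever's rubber pad, 105 mm from the hinge along the lever and 8 mm above its centre line; it moves with the lever. The pad is 56 mm along the lever, 44 mm wide, 16 mm thick. Raised (start) the point is about 123 mm above the bench; with the lever level it is 83 mm above the bench and 105 mm from the hinge horizontally; at the bottom stop about 41 mm above the bench.
- deadman (a joint): Lever angle in rad: 0 = raised (0.4 rad above level, where its spring returns it), 0.4 = level (run position), 0.8 = bottom stop (trips). The spring pushes back at the pad with about 3 N raised, 8 N level and 12 N at the bottom.
- tumbler: Loose clear glass tumbler, 68 mm across, 95 mm high, upright between the two units; origin at the centre of its underside. Leave alone.
- tweezers: Loose steel tweezers lying flat between the two units, 200 mm long along their x, 30 mm wide, 12 mm high. Origin on the bench near their middle. Leave alone.
- jacks: Loose glassmaker's jacks lying flat on the robot's side of the units, 270 mm long along their x, 60 mm wide, 14 mm high. Origin on the bench at their middle. Leave alone.
- paddle: Loose wooden paddle lying flat on the robot's side of the units, blade 110 x 75 x 12 mm along its +x, handle 120 mm along its -x, 20 mm high. Origin on the bench where blade and handle meet. Leave alone.
- wax_tin: Loose round tin with a white lid, 72 mm across, 55 mm high, at the right; origin at the centre of its underside. Leave alone.
- ruby_bowl: Loose red glass bowl, 100 mm across, 60 mm high, at the right; origin at the centre of its underside. Leave alone.
- wood_block: Loose wooden shaping block: a cup 90 mm across and 55 mm high with a handle reaching 190 mm along its +x, at the left; origin at the centre of the cup's underside. Leave alone.
Things that resemble listed ones, but are neither listed nor needed, are in the scene too. What is shaped like the dial_box but purple is not meant.

How it is judged:
On the way, in this order (a step that is already met when the one before it is completed fails the run):
1. the speed dial is at its anticlockwise end stop (value of joint speed_dial below 0.1 rad), for 0.2 s.
2. the robot holds the dead-man lever pressed level (value of joint deadman between 0.28 and 0.52 rad and contact force between any of the fingers, the arm and lever_unit above 2 N), for 0.5 s.
At the end, for the whole second after the job is handed in: The dial is within 0.1 rad of its anticlockwise stop, and the robot is still holding the lever steady, pressing with more than 2 N, at 0.28 to 0.52 rad (level within 0.12 rad, about 7 degrees) (all of step 2 and value of joint speed_dial below 0.1 rad and velocity of joint deadman between -0.1 and 0.1 rad/s); the arm keeps its last pose, push and grip.
It fails at once if the lever is pressed (more than 0.2 rad) before the dial is at its anticlockwise stop (value of joint deadman above 0.2 rad and value of joint speed_dial above 0.15 rad).
It fails at once if the lever is pushed down to the bottom stop (beyond 0.74 rad) (value of joint deadman above 0.74 rad).
It fails at once if a loose tool or glass is moved more than 30 mm or a glass tipped (distance of any of tumbler, tweezers, jacks, paddle, wax_tin, ruby_bowl, wood_block from where it was at the start of the episode above 0.03 m or angle between any of tumbler, ruby_bowl's own z axis and vertical above 0.5 rad).
It also fails if it takes over 64 s, if anything falls off the work surface, if the arm or the gripper's body presses on something with over 40 N, if the wrist force passes 120 N, or if a joint passes its speed limit or range.

## Working session

There is one attempt and no reset: what is moved stays moved. The work goes in short steps, Python scripts to look and compute and a tool call to move; the robot and the scene stay as the last step left them, time stands still between calls to the robot, and variables do not carry over. Pictures are saved under pics/ and viewed, at most 10 in all, crops included, and the job is handed in when it is done.

Besides the shell and the picture viewer there is one more tool, called after "Request:" as name(argument=value, ...), one argument or row to a line, values as JSON. play_rows: Moves the arm, as the interface text tells. Its arguments: {"type":"object","properties":{"plan":{"type":"array","items":{"type":"array"}}},"required":["plan"]}

```bash
ls; mkdir -p pics; python3 - <<'E'
from station import manip,cams
import cv2,numpy as np
for n in("scene","side"):
    c=cams.camera(n); cv2.imwrite(f"pics/{n}0.png",cv2.resize(c["color"],(800,600),interpolation=cv2.INTER_CUBIC))
    np.savez(f"{n}0.npz",**{k:c[k] for k in("K","R","t")}); print(n,-c["R"].T@c["t"])
s=manip.get_state();print(s)
E
```

```text
pics
scene [ 1.07678465 -0.77107766  1.04378025]
side [-0.29082119  0.76598442  0.82495762]
{'clock': 0.1, 'joint_positions': array([ 1.06550651,  0.42664663,  0.07383123,  1.6065127 , -0.03410678,
        1.11079564, -0.06706401]), 'dq': array([ 0.00013708, -0.00139971, -0.00092762, -0.00147869,  0.00135452,
        0.00070516,  0.00117471]), 'effort': array([ 1.01748115e-02, -9.37460160e+01,  3.67802382e+00, -4.55036831e+01,
       -4.86125797e-02,  1.68462109e-02,  3.76026173e-05]), 'tool_pos': array([ 0.23498222, -0.63237431,  0.20487359]), 'tool_rot': array([ 9.84216280e-01,  1.76968948e-01, -1.27220805e-04, -5.37126736e-04]), 'force': array([ 0.5020668 , -0.5277005 , -0.29220026]), 'ft_torque': array([0.00295094, 0.03394014, 0.00666607]), 'gripper_force': 0.0, 'width': 0.09390838310085274}
```

View pics/scene0.png

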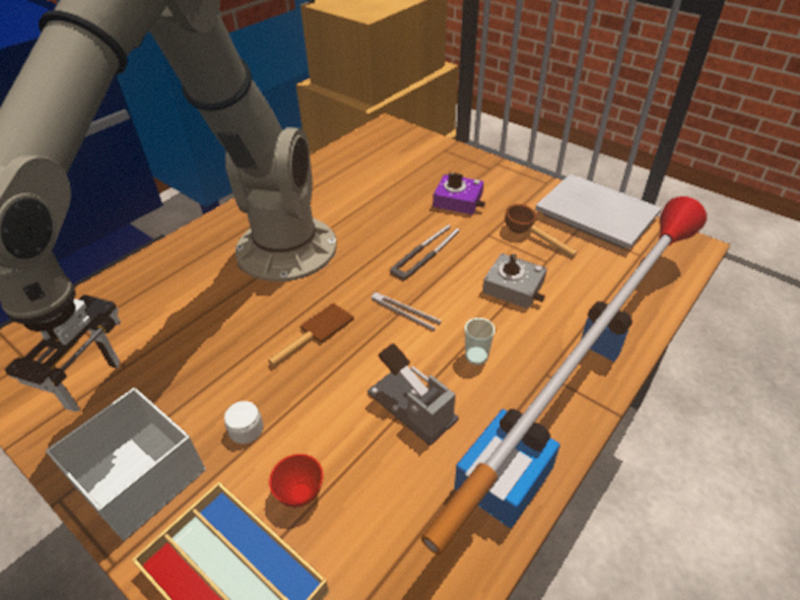

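View pics/side0.png

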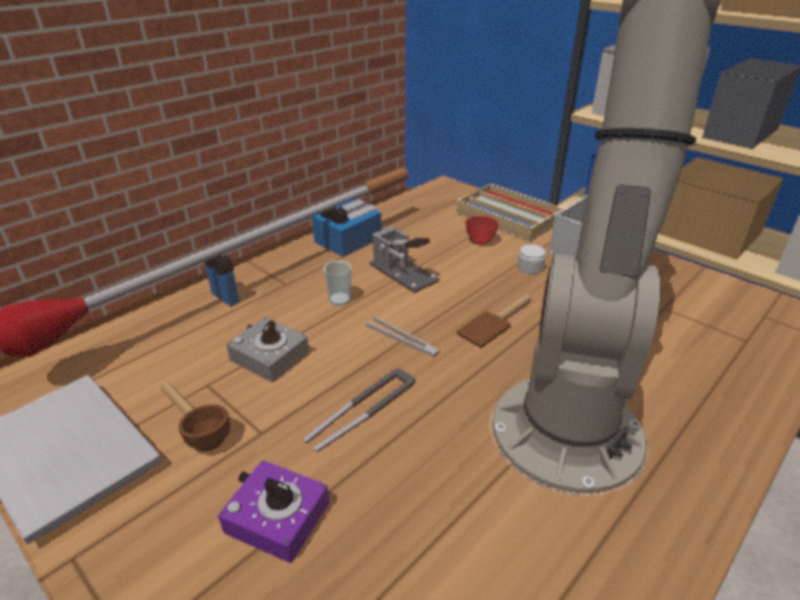

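The scene picture shows two dial boxes: the grey one at (514,278) (side view (268,345)) and the purple look-alike at (458,192) (side view (275,505)). The grey one is the one I want. The lever unit is at (413,395), side view (405,258), and it's the only one; the blue roller stands at (508,465) and (606,330) have no lever. I'll check both in one close crop.

```bash
python3 - <<'E'
import cv2,numpy as np
S=cv2.imread("pics/scene0.png");D=cv2.imread("pics/side0.png")
def crop(I,x,y,w,h): return cv2.resize(I[y:y+h,x:x+w],(400,300),interpolation=cv2.INTER_CUBIC)
m=np.vstack([np.hstack([crop(S,465,240,100,75),crop(D,220,305,100,75)]),np.hstack([crop(S,350,335,133,100),crop(D,350,215,112,84)])])
cv2.imwrite("pics/m.png",m)
E
```

```text
(no output)
```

View pics/m.png

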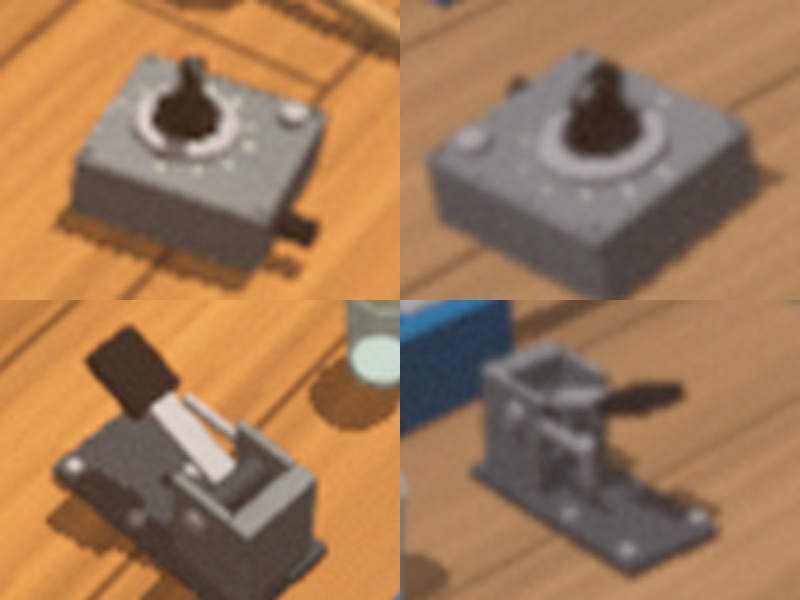

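```bash
cat > h.py <<'E'
import numpy as np,cv2
from scipy.spatial.transform import Rotation as Ro
from scipy.optimize import least_squares
def proj(c,X):
    p=(c["R"]@np.atleast_2d(X).T).T+c["t"]; p=p@c["K"].T; return p[:,:2]/p[:,2:]
def place(P,L):
    x,y,w=P; c,s=np.cos(w),np.sin(w); L=np.asarray(L,float)
    return np.c_[x+c*L[:,0]-s*L[:,1],y+s*L[:,0]+c*L[:,1],L[:,2]]
def move(s,target,yaw=None):
    """tool-axis normalised shift (1=300mm) and turn (1=60deg) to a world target"""
    R=Ro.from_quat(s["tool_rot"]).as_matrix(); d=R.T@(np.array(target)-s["tool_pos"])
    ya=np.arctan2(R[1,1],R[0,1])   # world direction of closing axis
    out=d/.3
    if yaw is not None:
        a=(ya-yaw+np.pi/2)%np.pi-np.pi/2   # turn about tool z (down): yaw falls
        return out.round(3),round(a/(np.pi/3),3),ya
    return out.round(3),ya
E
python3 - <<'E'
from h import *
from station import manip
C={n:np.load(f"{n}0.npz") for n in("scene","side")}
k=lambda p:(np.array(p,float)+.5)/1.5625-.5
B=[(-.053,.06,.05),(-.053,-.06,.05),(.077,-.06,.05),(.077,.06,.05)]
bs=k([(502.5,254.5),(484.5,279.5),(534.5,294.5),(546.2,268.7)])
bd=k([(269.5,366.2),(306.2,337.5),(265.5,317.5),(228,344.5)])
f=lambda P:np.r_[(proj(C["scene"],place(P,B))-bs).ravel(),(proj(C["side"],place(P,B))-bd).ravel()]
r=least_squares(f,[.6,.2,0],loss="soft_l1");print("box",r.x.round(4),f(r.x).round(1))
def g(Q):
    P=Q[:3];a,b=Q[3:]
    Ls=[(-.08,-.045,.012),(.11,.045,.012),(a,-.035,.097),(a,.035,.097),(b,.035,.097),(b,-.035,.097)]
    Ld=[(-.08,-.045,.012),(-.08,.045,.012),(.11,.045,.012),(b,.035,.097),(b,-.035,.097),(a,-.035,.097),(a,.035,.097)]
    ms=k([(369,390),(458.1,417.5),(408.2,394.2),(430.5,376.5),(454.7,393.2),(431.5,412)])
    md=k([(439,279.4),(415,292),(371,263.2),(373.8,234.6),(392,227.6),(408,235.5),(390.6,243)])
    return np.r_[(proj(C["scene"],place(P,Ls))-ms).ravel(),(proj(C["side"],place(P,Ld))-md).ravel()]
r2=least_squares(g,[.65,-.15,0,.04,.1],loss="soft_l1");print("lever",r2.x.round(4),g(r2.x).round(1))
pad=place(r2.x[:3],[(-.045,0,.083)])
pr=place(r2.x[:3],[(.06-.105*np.cos(.4)-.008*np.sin(.4),0,.123)])
print("pad level",pad,"raised",pr,"px800",[proj(C[n],pr)*1.5625 for n in C])
s=manip.get_state()
print(move(s,[r.x[0],r.x[1],.25]))
E
```

```text
box [0.5773 0.2588 0.183 ] [-1.2 -1.3 -1.  -0.2 -1.8  0.8  0.7 -0.8 -0.5 -0.2  0.8 -1.4 -1.  -0.8
 -2.5 -0.3]
lever [ 0.5978 -0.1959 -0.1108  0.0379  0.1024] [-1.7 -0.4  0.3 -0.8 -0.8  0.1  0.4 -1.3 -0.1 -0.4 -0.7  0.9  0.6 -0.6
 -0.5 -0.9 -1.4 -1.1 -0.8 -0.3  0.4 -0.8  0.  -0.5 -1.9  0. ]
pad level [[ 0.55308792 -0.19091456  0.083     ]] raised [[ 0.55822946 -0.19148647  0.123     ]] px800 [array([[392.1774208 , 354.93587579]]), array([[417.39777217, 240.75117812]])]
(array([ 2.105, -2.387, -0.148]), np.float64(-1.214984437916898))
```

Request:
play_rows(
  plan=[
    [-1, [0.1, 0, -0.15], 0],
    [-1, [0.12, -0.08, 0], 0],
    [-1, [0.12, -0.08, 0], 0],
    [-1, [0.11, -0.09, 0], 0],
    [-1, [0.1, -0.1, 0], 0],
    [-1, [0.1, -0.12, 0], 0],
    [-1, [0.1, -0.12, 0], 0],
    [-1, [0.1, -0.12, 0], 0],
    [-1, [0.1, -0.12, 0], 0],
    [-1, [0.1, -0.12, 0], 0],
  ],
)

```text
clock: 1.35
tool_pos: [0.4313, -0.2543, 0.2504]
tool_rot: [0.984, 0.177, -0.0, -0.0]
force: [0.3, -0.4, -0.6]
width: 0.0941
gripper_force: 0.0
```

Request:
play_rows(
  plan=[
    [-1, [0.1, -0.13, 0], 0],
    [-1, [0.1, -0.13, 0], 0],
    [-1, [0.1, -0.13, 0], 0],
    [-1, [0.1, -0.13, 0], 0],
    [-1, [0.1, -0.13, 0], 0],
    [-1, [0.1, -0.13, 0], 0],
    [-1, [0.1, -0.13, 0], 0],
    [-1, [0.1, -0.13, 0], 0],
    [-1, [0.05, -0.1, 0], 0],
    [-1, [0, 0, 0], 0],
  ],
)

```text
clock: 2.6
tool_pos: [0.5505, 0.1564, 0.25]
tool_rot: [0.984, 0.179, -0.0, -0.001]
force: [-0.0, -0.3, -0.4]
width: 0.094
gripper_force: 0.0
```

```bash
python3 - <<'E'
from h import *
from station import manip
s=manip.get_state();print(s["clock"],s["tool_pos"],s["joint_positions"],s["force"])
print(move(s,[.577,.259,.25]))
E
```

```text
2.6 [0.55051766 0.15637685 0.25002224] [ 0.01248488  0.25705758 -0.47862125  1.7633238   0.12703466  1.15256431
 -1.71552446] [-0.02106425 -0.33206525 -0.44124338]
(array([ 0.203, -0.289,  0.   ]), np.float64(-1.2110266119537605))
```

Request:
play_rows(
  plan=[
    [-1, [0.1, -0.14, 0], 0],
    [-1, [0.1, -0.15, 0], 0],
    [-1, [0, 0, 0], 0],
  ],
)

```text
clock: 2.98
tool_pos: [0.5765, 0.2591, 0.2499]
tool_rot: [0.984, 0.179, -0.001, -0.001]
force: [0.1, 0.0, -0.9]
width: 0.0939
gripper_force: 0.0
```

```bash
python3 - <<'E'
from h import *
from station import manip,cams
s=manip.get_state();c=cams.camera("wrist")
np.savez("w1.npz",K=c["K"],H=c["hand_eye"],p=s["tool_pos"],q=s["tool_rot"])
print(s["tool_pos"],c["hand_eye"].round(3))
cv2.imwrite("pics/w1.png",cv2.resize(c["color"],(800,600),interpolation=cv2.INTER_CUBIC))
T=np.eye(4);T[:3,:3]=Ro.from_quat(s["tool_rot"]).as_matrix();T[:3,3]=s["tool_pos"]
M=np.linalg.inv(T@c["hand_eye"]);print(proj(dict(R=M[:3,:3],t=M[:3,3],K=c["K"]),place([.577,.259,.183],[(0,0,.05),(.058,.04,.057),(0,0,.094)]))*1.5625)
E
```

```text
[0.57645811 0.25913151 0.24986165] [[ 0.001 -0.966 -0.258  0.074]
 [ 1.     0.001 -0.    -0.001]
 [ 0.    -0.258  0.966 -0.178]
 [ 0.     0.     0.     1.   ]]
[[397.03310744 266.41025032]
 [360.47717415 188.72809239]
 [397.12913817 277.64732338]]
```

View pics/w1.png

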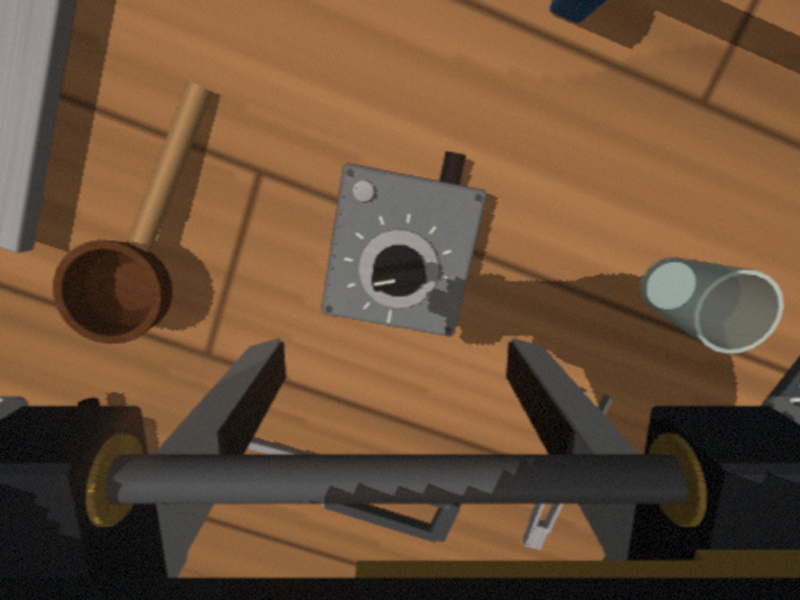

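The wrist view shows the grey box with the dial disc at (400,270), the white line running from (395,280) to (372,285), and the fuse cap at (363,190).

```bash
python3 - <<'E'
from h import *
from station import manip
w=np.load("w1.npz");T=np.eye(4);T[:3,:3]=Ro.from_quat(w["q"]).as_matrix();T[:3,3]=w["p"];E=T@w["H"]
def at(p,z):
    u=(np.array(p)+.5)/1.5625-.5; d=E[:3,:3]@np.linalg.solve(w["K"],[*u,1]); return E[:3,3]+d*(z-E[2,3])/d[2]
M=np.linalg.inv(E);c=dict(R=M[:3,:3],t=M[:3,3],K=w["K"])
B=[(.077,.06,.05),(.077,-.06,.05),(-.053,-.06,.05),(-.053,.06,.05),(.058,.04,.057),(0,0,.064)]
m=np.array([(346,164),(485,190),(452,336),(322,311),(363,190),(400,270)])
f=lambda P:(proj(c,place(P,B))*1.5625-m).ravel()
r=least_squares(f,[.577,.259,.18],loss="soft_l1");print(r.x,f(r.x).round(1))
a=at((395,280),.094);b=at((372,285),.094);d=b-a;print(a,b)
th=np.arctan2(d[1],d[0]);q=(r.x[2]+np.pi-th)%(2*np.pi);print("line dir",th,"dial",q)
s=manip.get_state()
print(move(s,[*r.x[:2],.068],th+np.pi/2), s["joint_positions"][6])
E
```

```text
[0.57678349 0.25704424 0.17093695] [-2.4 -3.7  4.9 -0.6  2.4  2.  -2.2  2.4  0.7 -0.6 -0.8  0.8]
[0.57486435 0.26013502 0.094     ] [0.56510191 0.27503977 0.094     ]
line dir 2.150670218022356 dial 1.1618593812657636
(array([ 0.001, -0.001,  0.606]), np.float64(1.288), np.float64(-1.2133275416147238)) -1.8898431355098302
```

Request:
play_rows(
  plan=[
    [-1, [0, 0, 0], -0.17],
    [-1, [0, 0, 0], -0.17],
    [-1, [0, 0, 0], -0.17],
  ],
)

```text
clock: 3.4
tool_pos: [0.5772, 0.2536, 0.2505]
tool_rot: [0.902, 0.432, -0.0, 0.001]
force: [0.3, 0.2, 1.0]
width: 0.094
gripper_force: 0.0
```

```bash
python3 - <<'E'
from h import *
from station import manip
s=manip.get_state();print(s["joint_positions"][6],move(s,[.5768,.257,.068],.58))
E
```

```text
-1.3830336087126878 (array([ 0.008, -0.009,  0.608]), np.float64(-1.201), np.float64(-0.6772740051173509))
```

Request:
play_rows(
  plan=[
    [-1, [0, 0, 0], -0.17],
    [-1, [0, 0, 0], -0.17],
    [-1, [0, 0, 0], -0.17],
    [-1, [0, 0, 0], -0.17],
    [-1, [0, 0, 0], -0.17],
    [-1, [0, 0, 0], -0.17],
    [-1, [0, 0, 0], -0.17],
    [-1, [0, 0, 0], 0],
    [-1, [0, 0, 0], 0],
  ],
)

```text
clock: 4.53
tool_pos: [0.5772, 0.2548, 0.2505]
tool_rot: [0.484, 0.875, -0.0, 0.0]
force: [0.6, 0.2, -0.6]
width: 0.0943
gripper_force: 0.0
```

```bash
python3 - <<'E'
from h import *
from station import manip
s=manip.get_state();print(s["joint_positions"][6],s["tool_pos"],move(s,[.5768,.257,.068],.58))
E
```

```text
-0.2388719169460768 [0.57718753 0.25478205 0.25046586] (array([0.007, 0.003, 0.608]), np.float64(-0.019), np.float64(0.5596867135056016))
```

Request:
play_rows(
  plan=[
    [-1, [0.007, 0.003, 0.15], -0.02],
    [-1, [0, 0, 0.15], 0],
    [-1, [0, 0, 0.15], 0],
    [-1, [0, 0, 0.1], 0],
    [-1, [0, 0, 0.05], 0],
    [-1, [0, 0, 0], 0],
    [1, [0, 0, 0], 0],
    [1, [0, 0, 0], 0],
    [1, [0, 0, 0], 0],
    [1, [0, 0, 0], 0],
  ],
)

```text
clock: 5.78
tool_pos: [0.5768, 0.2582, 0.0708]
tool_rot: [0.473, 0.881, 0.0, 0.0]
force: [0.4, 0.6, -0.2]
width: 0.0578
gripper_force: 0.0
```

Request:
play_rows(
  plan=[
    [1, [0, 0, 0], 0],
    [1, [0, 0, 0], 0],
    [1, [0, 0, 0], 0],
    [1, [0, 0, 0], 0],
  ],
)

```text
clock: 6.28
tool_pos: [0.5766, 0.2583, 0.0705]
tool_rot: [0.473, 0.881, 0.0, -0.0]
force: [-1.1, 0.2, 0.3]
width: 0.0176
gripper_force: 0.0
```

Request:
play_rows(
  plan=[
    [1, [0, 0, 0], 0],
    [1, [0, 0, 0], 0],
    [1, [0, 0, 0], 0],
    [1, [0, 0, 0], 0],
  ],
)

```text
clock: 6.78
tool_pos: [0.5765, 0.2581, 0.0705]
tool_rot: [0.473, 0.881, -0.0, -0.0]
force: [-2.4, -2.9, 3.5]
width: 0.0137
gripper_force: 29.9
```

Request:
play_rows(
  plan=[
    [1, [0, 0, 0], -0.12],
    [1, [0, 0, 0], -0.12],
    [1, [0, 0, 0], -0.12],
    [1, [0, 0, 0], -0.12],
    [1, [0, 0, 0], -0.12],
    [1, [0, 0, 0], -0.12],
    [1, [0, 0, 0], -0.12],
    [1, [0, 0, 0], -0.12],
    [1, [0, 0, 0], 0],
  ],
)

```text
clock: 7.9
tool_pos: [0.5762, 0.2575, 0.0705]
tool_rot: [-0.011, 1.0, -0.001, -0.001]
force: [-6.3, -6.6, 7.9]
width: 0.0141
gripper_force: 29.9
```

```bash
python3 - <<'E'
from h import *
from station import manip
s=manip.get_state();print(s["joint_positions"][6],s["ft_torque"],s["force"],move(s,[.5768,.257,.068],.171+np.pi/2))
E
```

```text
0.5364111008628009 [-1.5012808   1.43703806  0.04501441] [-6.29751715 -6.58506542  7.91888621] (array([-0.002, -0.002,  0.008]), np.float64(-0.142), np.float64(1.59306933843686))
```

Request:
play_rows(
  plan=[
    [1, [0, 0, 0], -0.05],
    [1, [0, 0, 0], -0.05],
    [1, [0, 0, 0], -0.04],
    [1, [0, 0, 0], 0],
  ],
)

```text
clock: 8.4
tool_pos: [0.5762, 0.2574, 0.0704]
tool_rot: [-0.084, 0.996, -0.001, -0.001]
force: [-6.8, -6.5, 7.9]
width: 0.014
gripper_force: 29.9
```

```bash
python3 - <<'E'
from h import *
from station import manip
s=manip.get_state();print(s["ft_torque"],s["force"],move(s,[.5768,.257,.068],.171+np.pi/2))
E
```

```text
[-1.68791017  1.37821108  0.03774034] [-6.81245927 -6.46289487  7.89076432] (array([-0.002, -0.002,  0.008]), np.float64(-0.003), np.float64(1.7382804224486306))
```

No stop felt yet, so I'll keep turning in small steps until the torque rises.

Request:
play_rows(
  plan=[
    [1, [0, 0, 0], -0.04],
    [1, [0, 0, 0], -0.04],
    [1, [0, 0, 0], 0],
  ],
)

```text
clock: 8.78
tool_pos: [0.5762, 0.2574, 0.0705]
tool_rot: [-0.125, 0.992, -0.001, -0.001]
force: [-6.1, -6.9, 8.5]
width: 0.0147
gripper_force: 31.2
```

```bash
python3 - <<'E'
from h import *
from station import manip
s=manip.get_state();print(s["ft_torque"],s["force"],move(s,[.5768,.257,.068],.171+np.pi/2))
E
```

```text
[-1.59543721  1.43493716 -0.63776191] [-6.10136398 -6.87255653  8.51534716] (array([-0.002, -0.002,  0.008]), np.float64(0.076), np.float64(1.8213055218009133))
```

Torque jumped to 0.64 N m, so the dial is at the stop. I'll release, rise and take a check picture.

Request:
play_rows(
  plan=[
    [1, [0, 0, 0], 0],
    [-1, [0, 0, 0], 0],
    [-1, [0, 0, 0], 0],
    [-1, [0, 0, 0], 0],
    [-1, [0, 0, 0], 0],
    [-1, [0, 0, -0.1], 0],
    [-1, [0, 0, -0.18], 0],
    [-1, [0, 0, -0.18], 0],
    [-1, [0, 0, -0.15], 0],
    [-1, [0, 0, 0], 0],
  ],
)

```text
clock: 10.02
tool_pos: [0.5776, 0.2595, 0.257]
tool_rot: [-0.125, 0.992, 0.001, 0.002]
force: [-0.4, -0.0, 0.0]
width: 0.0935
gripper_force: 0.0
```

```bash
python3 - <<'E'
from h import *
from station import manip,cams
s=manip.get_state();c=cams.camera("wrist")
np.savez("w2.npz",K=c["K"],H=c["hand_eye"],p=s["tool_pos"],q=s["tool_rot"])
print(s["tool_pos"],s["force"],s["joint_positions"])
cv2.imwrite("pics/w2.png",cv2.resize(c["color"],(800,600),interpolation=cv2.INTER_CUBIC))
print(move(s,[.553,-.191,.25],-.111))
E
```

```text
[0.57758191 0.25946614 0.25700593] [-0.43636325 -0.03306533  0.01314578] [ 0.27526147  0.5457715  -1.14219561  1.59967334  0.51068275  1.3237818
  0.88354485]
(array([ 0.452, -1.434,  0.02 ]), np.float64(-1.154), np.float64(1.8217956628725367))
```

View pics/w2.png

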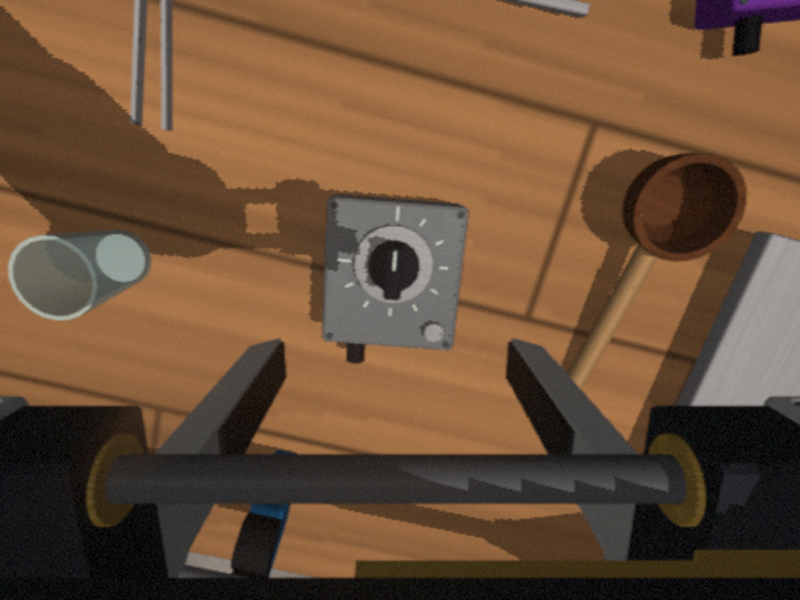

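The line now points at the end tick near (397,212), along the box's −x axis, and the cap is at (432,332) as expected. So the dial is at its stop. Next I'll close the fingers and move over the lever pad.

Request:
play_rows(
  plan=[
    [1, [0.05, -0.14, 0], 0],
    [1, [0.05, -0.14, 0], 0],
    [1, [0.05, -0.14, 0], 0],
    [1, [0.05, -0.14, 0], 0],
    [1, [0.05, -0.14, 0], 0],
    [1, [0.05, -0.14, 0], 0],
    [1, [0.05, -0.14, 0], 0],
    [1, [0.05, -0.14, 0], 0],
    [1, [0.05, -0.14, 0], 0],
    [1, [0, -0.14, 0], 0],
  ],
)

```text
clock: 11.32
tool_pos: [0.5489, -0.1842, 0.2523]
tool_rot: [-0.125, 0.992, -0.0, -0.001]
force: [-0.1, -0.2, 0.8]
width: 0.0005
gripper_force: 0.0
```

```bash
python3 - <<'E'
from h import *
from station import manip,cams
s=manip.get_state();c=cams.camera("wrist")
np.savez("w3.npz",K=c["K"],H=c["hand_eye"],p=s["tool_pos"],q=s["tool_rot"])
print(s["width"],s["tool_pos"],s["force"],s["joint_positions"][6])
T=np.eye(4);T[:3,:3]=Ro.from_quat(s["tool_rot"]).as_matrix();T[:3,3]=s["tool_pos"];M=np.linalg.inv(T@c["hand_eye"])
L=[(-.08,-.045,.012),(-.08,.045,.012),(.1024,.035,.097),(.1024,-.035,.097),(-.04,0,.123)]
print(proj(dict(R=M[:3,:3],t=M[:3,3],K=c["K"]),place([.5978,-.1959,-.1108],L))*1.5625)
cv2.imwrite("pics/w3.png",cv2.resize(c["color"],(800,600),interpolation=cv2.INTER_CUBIC))
print(move(s,[.553,-.191,.14]))
E
```

```text
0.0004845870923451735 [ 0.54894566 -0.18417428  0.25234676] [-0.13416762 -0.16450851  0.76010675] 1.6739826964439264
[[353.34771446 210.26779977]
 [445.0924494  245.21181908]
 [362.18627832 458.27376298]
 [282.22814059 431.96598395]
 [380.87351528 298.51121577]]
(array([-0.008, -0.025,  0.374]), np.float64(1.8208801028703423))
```

View pics/w3.png

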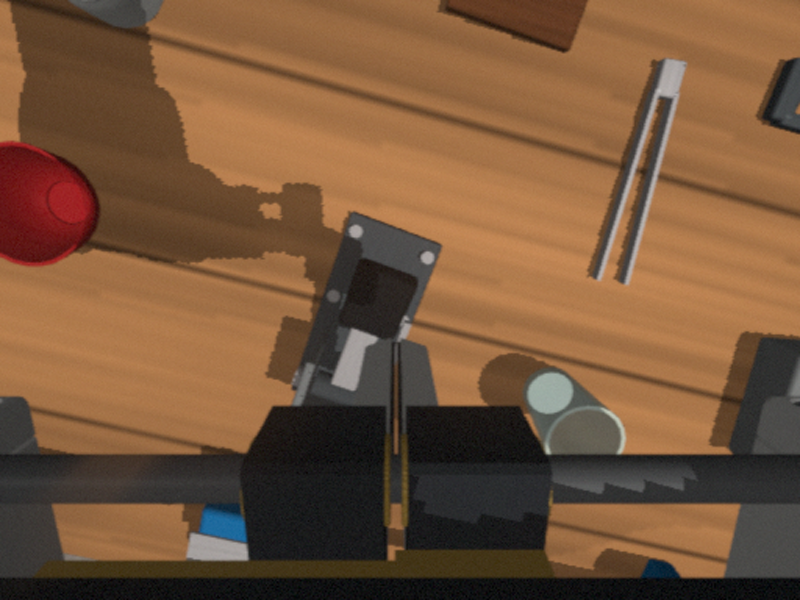

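The wrist view shows the pad centred at (380,298) and the plate corners at (353,212) and (441,244). Both fall within 4 px of the projected fit, so I'll descend.

Request:
play_rows(
  plan=[
    [1, [-0.008, -0.025, 0.12], 0],
    [1, [0, 0, 0.12], 0],
    [1, [0, 0, 0.12], 0],
    [1, [0, 0, 0], 0],
    [1, [0, 0, 0.03], 0],
    [1, [0, 0, 0.03], 0],
    [1, [0, 0, 0.03], 0],
    [1, [0, 0, 0.02], 0],
    [1, [0, 0, 0], 0],
    [1, [0, 0, 0], 0],
  ],
)

```text
clock: 12.62
tool_pos: [0.5546, -0.1888, 0.1128]
tool_rot: [-0.125, 0.992, -0.0, 0.0]
force: [-0.9, -1.5, 4.5]
width: 0.0002
gripper_force: 2.2
```

```bash
python3 - <<'E'
from h import *
from station import manip
s=manip.get_state();print(s["width"],s["tool_pos"],s["force"],move(s,[.553,-.191,.083]))
E
```

```text
0.00017819433880227167 [ 0.55462455 -0.18883816  0.11281035] [-0.90078517 -1.52622213  4.54776049] (array([ 0.007, -0.006,  0.099]), np.float64(1.8217449519913222))
```

Request:
play_rows(
  plan=[
    [1, [0, 0, 0.02], 0],
    [1, [0, 0, 0.02], 0],
    [1, [0, 0, 0.02], 0],
    [1, [0, 0, 0.02], 0],
    [1, [0, 0, 0.015], 0],
    [1, [0, 0, 0], 0],
    [1, [0, 0, 0], 0],
  ],
)

```text
clock: 13.5
tool_pos: [0.5538, -0.1888, 0.0841]
tool_rot: [-0.125, 0.992, -0.0, -0.001]
force: [-5.4, 0.1, 8.1]
width: 0.0007
gripper_force: 3.9
```

```bash
python3 - <<'E'
from h import *
from station import manip,cams
s=manip.get_state();print(s["width"],s["tool_pos"],s["force"],move(s,[.553,-.191,.083]))
S=cams.camera("scene")["color"];D=cams.camera("side")["color"]
f=lambda I,x,y,w:cv2.resize(I[y:y+w,x:x+w],(400,400),interpolation=cv2.INTER_CUBIC)
cv2.imwrite("pics/l.png",np.hstack([f(S,220,195,85),f(D,220,120,75)]))
E
```

```text
0.0006783893757398248 [ 0.55379411 -0.18875317  0.08413642] [-5.42018968  0.14496306  8.13588944] (array([ 0.004, -0.007,  0.004]), np.float64(1.821713620374639))
```

View pics/l.png

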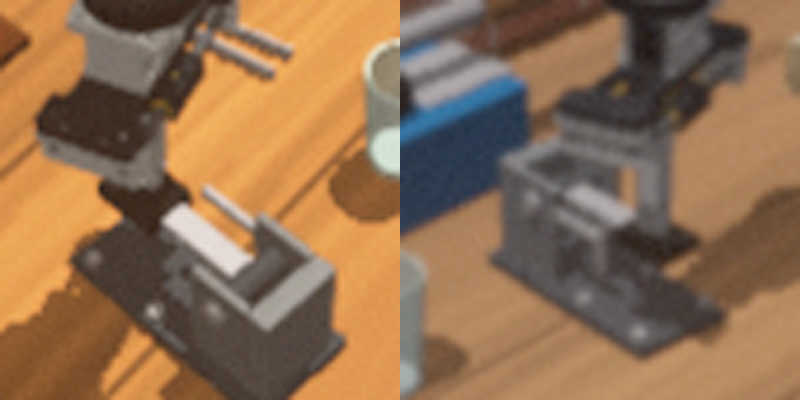

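The lever at (210,240) lies parallel to the guide bar at (230,205), with the fingers on the pad. The force is 8 N, which matches the spring at level. I'll hold a little longer and hand the job in.

Request:
play_rows(
  plan=[
    [1, [0, 0, 0], 0],
    [1, [0, 0, 0], 0],
    [1, [0, 0, 0], 0],
    [1, [0, 0, 0], 0],
    [1, [0, 0, 0], 0],
    [1, [0, 0, 0], 0],
  ],
)

```text
clock: 14.35
tool_pos: [0.5538, -0.1887, 0.0842]
tool_rot: [-0.125, 0.992, -0.0, -0.001]
force: [-5.2, 0.0, 8.1]
width: 0.0003
gripper_force: 3.9
```

```bash
python3 -c "
from station import manip
s=manip.get_state();print(s['tool_pos'],s['force'],abs(s['dq']).max());print(manip.job_done())"
```

```text
[ 0.55379768 -0.18874782  0.08421268] [-5.17417713  0.02783673  8.1116935 ] 0.0012290437457149123
the job is handed in; nothing more can be done
None
```

I turned the dial to its anticlockwise stop, then pressed the dead-man lever level and handed the job in at about 14 s while still holding it with about 8 N; no verdict came back.

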